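# Nest the mixing pots in the spill tray and cap the stack

## Task

Put the mixing pots away for the next pour: nest all the loose skirted pots, the one in the carton too, into the pot that stands in the spill tray, so that they make one straight stack with every pot fully home, and put the lid on the topmost pot to keep the dust out. The stack stays upright in the tray; leave everything else on the bench where it is, including the straight-sided jar that does not belong to the set.

Things in the scene. Friction and masses are not known exactly. Their poses are not given: they have to be found in the camera images.
- pot_base: one of 4 identical round white plastic mixing pots, 100 mm high, 40 to 85 g; this one stands upright in the spill tray. Origin at the centre of its underside, z up to the mouth. Foot diameter 36, tapering out to 55 at height 70; from there to the rim an upright skirt of diameter 66, to be held across from above. Mouth 59 wide. Tapered body below the skirt goes into another pot's mouth
- pot_1: skirted white mixing pot, the same in shape and size as pot_base (see there); origin at the centre of its underside, z up to the mouth. It stands upright on the bench between tray and carton. Nested, its body is 70 mm deep in the pot below and the underside of its skirt sits on that pot's rim: its origin is then 30 mm above that pot's, with about 1.5 mm side play
- pot_2: skirted white mixing pot, the same in shape and size as pot_base (see there); origin at the centre of its underside, z up to the mouth. It stands upright on the bench between tray and carton.
- pot_carton: skirted white mixing pot, the same in shape and size as pot_base (see there); origin at the centre of its underside, z up to the mouth. It stands upright in the carton, its underside 4 mm above the bench, with at least 25 mm free all round it.
- lid: round white plug lid of the pots, lying right way up on the bench. Origin at the centre of the plug's underside, z up. Plug diameter 53, 8 mm deep; flange diameter 66, height 8 to 12; round knob on top, height 12 to 34, diameter 22 to 26. 28 to 56 g. On a pot the plug hangs in the mouth (3 mm side play) and the flange rests on the rim: origin 92 mm above the pot's
- tray: shallow aluminium spill tray, fixed to the bench, 250 (its x) by 190 (its y) by 22 mm high, walls and floor 4 mm; origin at the centre of its underside. It stands on the left or on the right of the bench, the carton on the other side
- carton: open cardboard carton, fixed, 250 (its x) by 190 (its y) by 120 mm high, walls and floor 4 mm, flaps folded down outside; origin at the centre of its underside. One mixing pot stands in its +x half, a tape roll lies in its -x half
- jar: bystander: white plastic jar without skirt or taper, straight sides, diameter 70, 85 mm high, not of the set; origin at the centre of its underside. It stands on the bench among the pots
- tape: bystander: roll of paper tape lying flat in the carton, diameter 94, 24 mm high, origin at the centre of its underside
- stick: bystander: wooden stirring stick lying in the tray, along its own x, 168 by 18 by 4 mm, origin at the centre of its underside
- bottle: bystander: clear water bottle standing beyond the pots, diameter 64, 200 mm high, origin at the centre of its underside
- brush_can: bystander: steel can of brushes standing beyond the pots, diameter 80, can 75 mm high, brush tips up to 155 mm, origin at the centre of its underside
- solvent_can: bystander: rectangular metal solvent can with a white cap standing beyond the pots, 65 (its x) by 105 (its y) by 147 mm high, origin at the centre of its underside
Mind the look-alikes: they are no part of the job. What is shaped like the lid but red is not meant. What is shaped like the pot_1 but yellow is not meant.

How it is judged (in metres and radians):
At the end, for the whole second after the job is handed in: Tray pot upright on the tray floor (4 mm); the other three nested in it in any order, 30 mm apart (26 to 95 mm above it), axes within 9 mm, lid seated on top (177 to 188 mm above its underside, within 10 mm), tilts under 0.06 rad, all at rest; bystanders shifted under 40 mm, not tipped (z of pot_base in the frame of tray between 0 and 0.008 m and x of pot_base in the frame of tray between -0.12 and 0.12 m and y of pot_base in the frame of tray between -0.09 and 0.09 m and angle between each of pot_base, pot_1, pot_2, pot_carton, lid's own z axis and vertical below 0.06 rad and horizontal distance between each of pot_1, pot_2, pot_carton and pot_base below 0.009 m and z of pot_1 in the frame of pot_base between 0.026 and 0.095 m and linear speed of each of pot_1, pot_2, pot_carton, lid below 0.02 m/s and z of pot_2 in the frame of pot_base between 0.026 and 0.095 m and z of pot_carton in the frame of pot_base between 0.026 and 0.095 m and horizontal distance between lid and pot_base below 0.01 m and z of lid in the frame of pot_base between 0.177 and 0.188 m); the robot touches nothing.
It fails at once if the straight-sided jar is shifted by more than 40 mm or tipped over (distance of jar from where it was at the start of the episode above 0.04 m or angle between jar's own z axis and vertical above 0.5 rad).
It fails at once if the tape roll or the stirring stick is shifted by more than 40 mm or tipped over (distance of any of tape, stick from where it was at the start of the episode above 0.04 m or angle between any of tape, stick's own z axis and vertical above 0.5 rad).
It fails at once if the bottle, brush can or solvent can is shifted by more than 40 mm or tipped over (distance of any of bottle, brush_can, solvent_can from where it was at the start of the episode above 0.04 m or angle between any of bottle, brush_can, solvent_can's own z axis and vertical above 0.5 rad).
It also fails if it takes over 72 s, if anything falls off the work surface, if the arm or the gripper's body presses on something with over 40 N, if the wrist force passes 120 N, or if a joint passes its speed limit or range.

## Robot

A 6-joint arm with a two-finger parallel gripper is mounted at the origin on the work surface. World frame = base frame: x ahead of the robot, y to its left, z up, the work surface at z = 0. Lengths are in mm, angles in rad, forces in N, time in s.
With the tool pointing down it reaches from about 300 to 775 mm from the base axis. Payload 14.6 kg.
Tool frame: the origin (TCP) lies between the finger pads; the fingertips stand 25 mm ahead of it and the grasp point (between the pads) lies 6 mm ahead of it; z points along the fingers, y is the line along which they close (so a half turn about z gives the same grasp; the last joint's range is limited). The gripper opens to 94 mm and grips with 3 to 60 N. Pads are 16 mm wide; open, the fingers measure 119 mm over their backs; the gripper's body (75 mm by 177 mm) begins 78 mm behind the grasp point.
Start: joints at [1.227, 0.3, 1.521, -0, 1.321, -0.067], TCP at [150.301, 529.055, 230.446] pointing down, gripper open.
Joint ranges: [-3.03, 3.03], [-0.79, 2.21], [0.23, 2.52], [-1.04, 4.18], [0, 3.07], [-2.55, 2.55]. Speed limits (rad/s): [2.22, 2.22, 2.57, 3.14, 3.14, 3.14].

## Interface

Orientations are given as [roll, pitch, yaw] about the fixed x, y, z axes, in that order (R = Rz(yaw) Ry(pitch) Rx(roll)).
In Python, from cell import manip gives the robot as it stands. The module is installed in compiled form; this text tells all that it offers.
- The arm moves only by the tool step_arm, never from a script. Its argument "series" is one flat list of numbers, 5 for each row, row after row: the shift along the world's x, y, z in mm, then the turn about the world's z in rad, then the closure, from 0 (fully open) to 1 (shut). In form: [dx, dy, dz, spin, jaw, dx, dy, dz, spin, jaw, ...]. A call has 1 to 20 rows; each row shifts and turns the commanded pose from where the row before left it; what a row does not reach is not made up. A row lasts 1/8 s, in which the tool goes at most 62.5 mm and 10.7 degrees, less where a joint would pass 70% of its speed; a pose out of reach is approached as far as the arm can. A call is refused whole if a number of a shift passes 62.5 or a number of a turn 0.188, either way. A call with a gripper value outside its range is refused whole. The fingers move at their own pace and stop on an object; "squeeze" is the grip in N (left out, the last holds). Time passes only in rows, so rows that do not move let the fingers close. It gives the time, the measured TCP pose, the force, the opening and the grip force at its end, in the units of the state.
- manip.read_state(): the state, without advancing time (a new reading comes with each control period).
- manip.camera(name): name is "side" or "top" or "wrist"; returns (picture, depth): 420x560x3 uint8, blue, green, red; 420x560 float32, mm along the optical axis (not along the pixel's ray), 0 where there is no reading.
- manip.camera_info(name): a dict with "fovy" (degrees; the focal length in pixels is half the picture's height over the tangent of half this angle, whatever the lens; pixels are square), "cx", "cy" (the principal point, pixels), "eye" and "orientation" of the camera in the world. Camera axes: x right, y down, z forward; pixel columns grow to the right and rows downward; lengths in mm; the calibration is good to about 2 mm. A picture is of the moment at which its call begins: read the wrist's pose just before it. camera_info takes no time and is no camera call; for the wrist camera it gives the pose at the moment of the call.
- manip.sign_off(): hands the job in; it is judged then, once.
The state is a dict: "clock": time; "joints": joint angles; "qd": joint speeds; "effort": joint torques, N m; "eef_pos": TCP position; "eef_rot": TCP orientation; "wrist_force": force on the tool from outside, world axes, zero at the start; "moment": the same for the moment, N m; "finger_gap": finger opening in mm; "finger_force": force on a finger pad.
Only numpy, scipy, OpenCV 4.12 (cv2) and the standard library are available. Lean on these libraries where they do the work, as an engineer would, in place of code of your own. Each camera call takes 0.05 s, during which the arm holds its last target. There are 200 camera calls.

## Working session

There is one attempt and no reset: what is moved stays moved. The work goes in short steps, Python scripts to look and compute and a tool call to move; the robot and the scene stay as the last step left them, time stands still between calls to the robot, and variables do not carry over. Pictures are saved under pics/ and viewed, at most 10 in all, crops included, and the job is handed in when it is done.

Besides the shell and the picture viewer there is one more tool, called after "Request:" by a JSON object that holds its "fn" and its "kwargs". step_arm: Moves the arm, as the interface text tells. Its arguments: {"type":"object","properties":{"series":{"type":"array"},"squeeze":{"type":"number"}},"required":["series"]}

```bash
mkdir -p pics; cat > h.py <<'E'
import numpy as np, cv2
from cell import manip
from scipy.spatial.transform import Rotation as R
def cam(n):
    ci=manip.camera_info(n); im,d=manip.camera(n)
    return ci,im,d
def cloud(ci,d):
    H,W=d.shape; f=H/2/np.tan(np.radians(ci['fovy'])/2)
    v,u=np.mgrid[:H,:W]
    p=np.stack([(u-ci['cx'])/f*d,(v-ci['cy'])/f*d,d],-1)
    o=np.array(ci['orientation'])
    M=o if o.shape==(3,3) else R.from_euler('xyz',o).as_matrix()
    P=p@M.T+np.array(ci['eye']); P[d==0]=np.nan
    return P
E
python3 - <<'E'
from h import *
print(manip.read_state())
for n in ['top','side']:
    ci,im,d=cam(n); print(n,ci); cv2.imwrite(f'pics/{n}0.png',im); np.savez(f'{n}0.npz',P=cloud(ci,d),im=im)
E
```

```text
{'clock': 0.0, 'joints': array([ 1.22740087e+00,  3.00460565e-01,  1.52156325e+00, -1.50803957e-07,
        1.32073817e+00, -6.66041717e-02]), 'qd': array([ 3.58801431e-05, -1.52015020e-03, -4.01444532e-04, -4.38275130e-04,
        4.47918824e-04,  1.88274418e-03]), 'effort': array([-1.30441786e-04, -5.31802976e+01, -3.52743852e+01,  7.08482321e-02,
        2.43696116e-02, -1.10207927e-04]), 'eef_pos': array([150.22397353, 528.84072043, 229.89964838]), 'eef_rot': array([-3.14042591e+00, -7.76788974e-05,  2.86480136e+00]), 'wrist_force': array([-0.58348987,  1.29297213,  0.30682778]), 'moment': array([-0.01849359, -0.03464768, -0.02910165]), 'finger_force': 0.0, 'finger_gap': 94.18664001245212}
top {'fovy': 47.22119107371702, 'cx': 278.7862051289563, 'cy': 207.0399521199087, 'eye': array([ 408.51562385,  -10.33338624, 1241.95032573]), 'orientation': array([-3.02994475, -0.01084793, -1.55747817])}
side {'fovy': 54.772630119400645, 'cx': 278.380973218838, 'cy': 209.63854458952025, 'eye': array([ 124.19886079, -775.16306818,  690.18630336]), 'orientation': array([-2.19618289, -0.01689345, -0.50935846])}
```

View pics/top0.png

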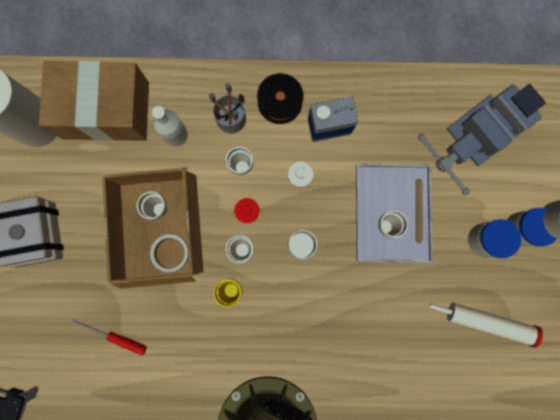

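View pics/side0.png

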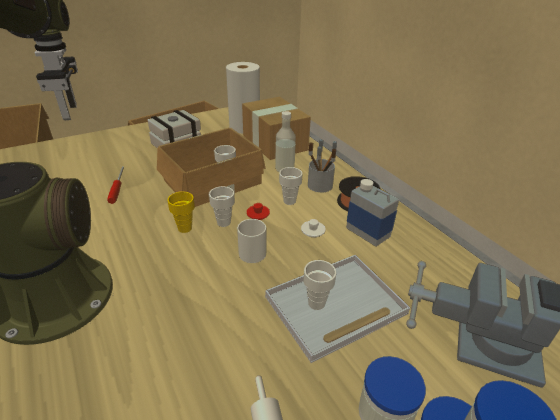

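The top view shows the white pots at (239,160) and (239,249), the carton pot at (151,205) and the tray pot at (393,224). It also shows the white lid at (300,174), the jar at (302,244), the red lid at (247,210) and the yellow pot at (229,292).

```bash
python3 - <<'E'
from h import *
from scipy.optimize import least_squares
z=np.load('top0.npz');P=z['P']
def rim(n,u,v,r=24,lo=None,hi=None):
    Q=P[v-r:v+r,u-r:u+r].reshape(-1,3);Q=Q[np.isfinite(Q[:,2])]
    Q=Q[(Q[:,2]>lo)&(Q[:,2]<hi)]
    c=np.median(Q,0)
    f=lambda x:np.hypot(Q[:,0]-x[0],Q[:,1]-x[1])-x[2]
    s=least_squares(f,[c[0],c[1],30],loss='soft_l1',f_scale=1.5)
    print(n,len(Q),s.x.round(1),'zmed',np.median(Q[:,2]).round(1),'bb',Q[:,:2].min(0).round(0),Q[:,:2].max(0).round(0),'mid',((np.percentile(Q[:,:2],1,axis=0)+np.percentile(Q[:,:2],99,axis=0))/2).round(1))
for a in [('pot_far',239,160),('pot_near',239,249),('carton',151,205),('base',393,224),('yellow',229,292)]: rim(*a,lo=92,hi=115)
rim('jar',302,244,lo=75,hi=95)
rim('knob',300,174,16,lo=25,hi=45)
rim('lidfl',300,174,20,lo=6,hi=20)
rim('redknob',247,210,16,lo=25,hi=45)
m=P[150:300,95:210].reshape(-1,3);m=m[(m[:,2]>108)&(m[:,2]<130)];print('carton rect',cv2.minAreaRect(m[:,:2].astype(np.float32)))
m=P[155:275,340:445].reshape(-1,3);m=m[(m[:,2]>15)&(m[:,2]<28)];print('tray rect',cv2.minAreaRect(m[:,:2].astype(np.float32)))
for n,u,v in [('bottle',165,125),('can',230,112),('solv',333,115)]:
    m=P[v-35:v+35,u-30:u+30].reshape(-1,3);m=m[m[:,2]>60];print(n,m.min(0).round(),m.max(0).round())
E
```

```text
pot_far 149 [649.4  77.4  31.1] zmed 99.6 bb [617.  45.] [683. 111.] mid [649.9  77.8]
pot_near 125 [435.2  72.1  31.2] zmed 100.2 bb [402.  41.] [466. 105.] mid [434.4  72.8]
carton 190 [535.5 285.2  31.2] zmed 102.7 bb [503. 253.] [568. 319.] mid [535.6 285.7]
base 187 [ 499.2 -294.2   31.2] zmed 103.4 bb [ 466. -327.] [ 531. -262.] mid [ 498.8 -294.5]
yellow 148 [332.5  97.7  31.2] zmed 99.6 bb [300.  65.] [365. 131.] mid [332.5  97.8]
jar 127 [449.  -78.6  33.1] zmed 84.7 bb [ 416. -112.] [484. -44.] mid [450.  -78.3]
knob 86 [632.5 -75.4   9.4] zmed 34.5 bb [620. -87.] [646. -64.] mid [632.8 -75.8]
lidfl 424 [634.3 -75.7  25.6] zmed 12.3 bb [ 588. -121.] [687. -24.] mid [636.  -72.5]
redknob 84 [536.2  62.1   9.2] zmed 33.9 bb [523.  51.] [548.  74.] mid [536.5  62.3]
carton rect ((486.68798828125, 287.020751953125), (259.716552734375, 200.51571655273438), 6.038675785064697)
tray rect ((535.8970947265625, -316.05322265625), (191.63986206054688, 250.45867919921875), 89.748291015625)
bottle [701. 220.  60.] [833. 341. 205.]
can [740.  67.  61.] [825. 151. 157.]
solv [ 719. -207.   60.] [805. -92. 153.]
```

Request:
{"fn": "step_arm", "kwargs": {"series": [20,-12,0,0.03,0,35,-22,0,0.03,0,40,-26,0,0.03,0,40,-26,0,0.03,0,40,-26,0,0.03,0,40,-26,0,0.03,0,40,-26,0,0.03,0,40,-26,0,0.03,0,40,-26,0,0.03,0,35,-20,0,0.007,0,15,-8,0,0,0,0,0,0,0,0,0,0,0,0,0], "squeeze": 12}}

```text
clock: 1.72
eef_pos: [534.4, 285.9, 230.5]
eef_rot: [3.142, -0.0, -3.14]
wrist_force: [-1.3, -0.1, 0.5]
finger_gap: 94.1
finger_force: 0.0
```

```bash
cat >> h.py <<'E'
from scipy.optimize import least_squares
def fit(P,c,lo,hi,r=50,r0=31):
    Q=P.reshape(-1,3);Q=Q[np.isfinite(Q[:,2])]
    Q=Q[(Q[:,2]>lo)&(Q[:,2]<hi)&(np.hypot(Q[:,0]-c[0],Q[:,1]-c[1])<r)]
    if len(Q)<15: return None
    s=least_squares(lambda x:np.hypot(Q[:,0]-x[0],Q[:,1]-x[1])-x[2],[c[0],c[1],r0],loss='soft_l1',f_scale=1.5)
    mid=(np.percentile(Q[:,:2],1,axis=0)+np.percentile(Q[:,:2],99,axis=0))/2
    return len(Q),s.x.round(1),mid.round(1),np.median(Q[:,2]).round(1)
E
python3 - <<'E'
from h import *
s=manip.read_state();print(s['clock'],s['eef_pos'],s['eef_rot'],s['wrist_force'])
ci,im,d=cam('wrist');P=cloud(ci,d);print(ci['eye'],ci['orientation']);cv2.imwrite('pics/w1.png',im)
print(fit(P,(535.5,285),95,112))
E
```

```text
1.725 [534.3657723  285.87576982 230.464411  ] [ 3.14153779e+00 -2.97740680e-04 -3.14043372e+00] [-1.34746067 -0.10364584  0.4627339 ]
[454.00869753 286.42877634 384.97755446] [2.86336641e+00 1.20059693e-03 1.57234430e+00]
(1182, array([536.4, 285.8,  30.9]), array([536.8, 285.8]), np.float64(103.9))
```

Request:
{"fn": "step_arm", "kwargs": {"series": [1.8,0,-20,0,0,0,0,-40,0,0,0,0,-40,0,0,0,0,-19,0,0,0,0,-10,0,0,0,0,0,0,0,0,0,0,0,0.35,0,0,0,0,0.5,0,0,0,0,0.5,0,0,0,0,0.5], "squeeze": 12}}

```text
clock: 3.02
eef_pos: [537.3, 285.1, 101.8]
eef_rot: [3.141, 0.001, -3.141]
wrist_force: [-1.4, 0.8, 2.6]
finger_gap: 64.7
finger_force: 12.0
```

Request:
{"fn": "step_arm", "kwargs": {"series": [0,0,15,0,0.5,0,0,35,0,0.5,0,0,45,0,0.5,0,0,45,0,0.5,0,-15,20,0,0.5,-3,-40,0,0,0.5,-3,-50,0,0,0.5,-3,-50,0,0,0.5,-3,-50,0,0,0.5,-4,-50,0,0,0.5,-4,-50,0,0,0.5,-4,-50,0,0,0.5,-4,-50,0,0,0.5,-4,-50,0,0,0.5,-3,-50,0,0,0.5,-3,-40,0,0,0.5,0,-24,0,0,0.5,0,-10,0,0,0.5,0,0,0,0,0.5,0,0,0,0,0.5]}}

```text
clock: 5.52
eef_pos: [499.3, -292.9, 261.5]
eef_rot: [3.141, 0.0, -3.14]
wrist_force: [0.3, -0.6, -0.8]
finger_gap: 64.8
finger_force: 12.0
```

```bash
python3 - <<'E'
from h import *
s=manip.read_state();print(s['clock'],s['eef_pos'],s['eef_rot'],s['wrist_force'])
ci,im,d=cam('wrist');P=cloud(ci,d);cv2.imwrite('pics/w2.png',im)
print(fit(P,(499.5,-294),97,112,34)); 
E
```

```text
5.525 [ 499.34933252 -292.92279117  261.51768995] [ 3.14147758e+00  4.53172116e-05 -3.14023498e+00] [ 0.34291442 -0.56419205 -0.83121504]
(488, array([ 499.8, -295.7,   30.8]), array([ 488.6, -295.4]), np.float64(104.1))
```

View pics/w2.png

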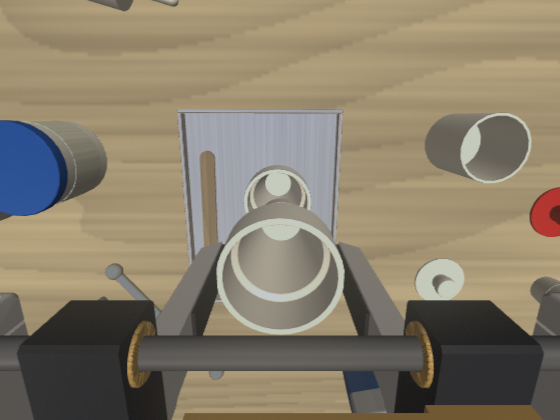

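The picture shows the held pot's rim at (280,275), straight in the jaws. The base pot's rim is behind it at (278,200). I'll fit both rims in the same view to get the relative offset.

```bash
python3 - <<'E'
from h import *
s=manip.read_state()
ci,im,d=cam('wrist');P=cloud(ci,d)
x,y,z=s['eef_pos']
Q=P.reshape(-1,3);q=Q[np.hypot(Q[:,0]-x,Q[:,1]-y)<34];q=q[q[:,2]>220]
print(np.histogram(q[:,2],bins=range(220,290,4)))
print(fit(P,(x,y),z-2,z+8,36)); print(fit(P,(499.5,-295),101,108,34))
ci,im,d=cam('top');T=cloud(ci,d);print(fit(T,(499.5,-294.5),99,108,34),fit(T,(x,y),z-2,z+8,36))
E
```

```text
(array([ 387,  395,  448, 1158,  858,  629,  671,  709,  772,  807, 1783,
       1446,  114,  125,  133,  137,  154]), array([220, 224, 228, 232, 236, 240, 244, 248, 252, 256, 260, 264, 268,
       272, 276, 280, 284, 288]))
(3444, array([ 498.6, -292.8,   31.1]), array([ 498.9, -292.9]), np.float64(263.9))
(455, array([ 500.3, -295.8,   31. ]), array([ 488.8, -295.5]), np.float64(104.3))
(22, array([ 500. , -293.6,   31.5]), array([ 487.4, -274.1]), np.float64(103.0)) None
```

Request:
{"fn": "step_arm", "kwargs": {"series": [1.5,-2.8,-15,0,0.5,0,0,-30,0,0.5,0,0,-30,0,0.5,0,0,-25,0,0.5,0,0,-14,0,0.5,0,0,-8,0,0.5,0,0,-5,0,0.5,0,0,-2,0,0.5,0,0,0,0,0.5]}}

```text
clock: 6.8
eef_pos: [500.7, -296.8, 132.8]
eef_rot: [-3.141, 0.0, -3.141]
wrist_force: [0.6, 0.6, 0.0]
finger_gap: 65.0
finger_force: 12.0
```

Request:
{"fn": "step_arm", "kwargs": {"series": [0,0,-1,0,0.5,0,0,0,0,0.3,0,0,0,0,0,0,0,0,0,0,0,0,0,0,0,0,0,25,0,0,0,0,40,0,0,0,0,40,0,0,0,0,20,0,0,0,0,0,0,0]}}

```text
clock: 8.05
eef_pos: [500.9, -296.9, 257.6]
eef_rot: [-3.14, 0.002, -3.141]
wrist_force: [-0.1, -0.1, -0.1]
finger_gap: 94.0
finger_force: 0.0
```

```bash
python3 - <<'E'
from h import *
s=manip.read_state();print(s['clock'],s['eef_pos'],s['wrist_force'])
ci,im,d=cam('wrist');P=cloud(ci,d);cv2.imwrite('pics/w3.png',im)
print(fit(P,(500,-295),129,140,50)); 
print('lower',fit(P,(500,-295),100,107,50)); 
E
```

```text
8.05 [ 500.94087308 -296.94857868  257.63897671] [-0.06972919 -0.09220871 -0.14668096]
(1048, array([ 500.2, -296.7,   31. ]), array([ 500.4, -296.7]), np.float64(134.0))
lower (711, array([ 498.6, -296.6,   28.3]), array([ 498.7, -296.4]), np.float64(105.0))
```

Request:
{"fn": "step_arm", "kwargs": {"series": [-3,20,-5,0,0,-7,40,-5,0,0,-8,45,-5,0,0,-8,45,-5,0,0,-8,45,-5,0,0,-8,45,0,0,0,-8,45,0,0,0,-7,40,0,0,0,-5,29,0,0,0,-3,15,0,0,0,0,0,0,0,0,0,0,0,0,0]}}

```text
clock: 9.6
eef_pos: [435.7, 71.5, 231.1]
eef_rot: [-3.141, -0.0, 3.141]
wrist_force: [-0.5, -0.1, 0.2]
finger_gap: 93.7
finger_force: 0.0
```

```bash
python3 - <<'E'
from h import *
s=manip.read_state();print(s['clock'],s['eef_pos'],s['wrist_force'])
ci,im,d=cam('wrist');P=cloud(ci,d);cv2.imwrite('pics/w4.png',im)
print(fit(P,(435.5,72.5),95,106,50)); 
E
```

```text
9.6 [435.71532883  71.51358119 231.13285087] [-0.45577743 -0.08405015  0.24483224]
(987, array([435.9,  71.9,  31. ]), array([436.1,  71.9]), np.float64(100.0))
```

Request:
{"fn": "step_arm", "kwargs": {"series": [0.3,0.3,-25,0,0,0,0,-45,0,0,0,0,-40,0,0,0,0,-17,0,0,0,0,-7,0,0,0,0,0,0,0,0,0,0,0,0.4,0,0,0,0,0.5,0,0,0,0,0.5,0,0,0,0,0.5]}}

```text
clock: 10.9
eef_pos: [436.1, 72.6, 97.7]
eef_rot: [3.142, 0.001, -3.141]
wrist_force: [-0.5, 0.2, 2.0]
finger_gap: 65.5
finger_force: 12.0
```

Request:
{"fn": "step_arm", "kwargs": {"series": [0,0,15,0,0.5,0,0,35,0,0.5,0,0,50,0,0.5,0,0,45,0,0.5,3,-15,25,0,0.5,7,-35,13,0,0.5,8,-45,0,0,0.5,8,-45,0,0,0.5,8,-45,0,0,0.5,8,-45,0,0,0.5,7,-45,0,0,0.5,7,-45,0,0,0.5,5,-30,0,0,0.5,3,-18,0,0,0.5,0,0,0,0,0.5,0,0,0,0,0.5]}}

```text
clock: 12.9
eef_pos: [499.9, -294.5, 280.8]
eef_rot: [3.142, 0.0, -3.141]
wrist_force: [1.2, 0.0, -0.5]
finger_gap: 65.3
finger_force: 12.0
```

```bash
cat > chk.py <<'E'
import sys
from h import *
zt=float(sys.argv[1])
s=manip.read_state();print(s['clock'],s['eef_pos'],s['wrist_force'],s['finger_gap'])
ci,im,d=cam('wrist');P=cloud(ci,d)
x,y,z=s['eef_pos']
a=fit(P,(x,y),z-1,z+6,36);b=fit(P,(500.2,-296.7),zt-3,zt+4,34)
print('held',a,'\nstack',b,'\ndelta',b[1][:2]-a[1][:2])
E
python3 chk.py 134
```

```text
12.9 [ 499.93308157 -294.46393421  280.77790715] [ 1.22280111  0.03384521 -0.48884096] 65.34707168619697
held (3192, array([ 499.6, -294.1,   31.1]), array([ 499.9, -294.2]), np.float64(283.1)) 
stack (470, array([ 500.4, -296.8,   31. ]), array([ 488.2, -296.9]), np.float64(134.2)) 
delta [ 0.8 -2.7]
```

Request:
{"fn": "step_arm", "kwargs": {"series": [0.8,-1.7,-15,0,0.5,0,0,-30,0,0.5,0,0,-30,0,0.5,0,0,-20,0,0.5,0,0,-12,0,0.5,0,0,-6,0,0.5,0,0,-4,0,0.5,0,0,-1,0,0.5,0,0,0,0,0.5]}}

```text
clock: 14.08
eef_pos: [500.8, -297.2, 162.8]
eef_rot: [-3.141, 0.001, -3.141]
wrist_force: [0.7, -0.0, -0.6]
finger_gap: 65.7
finger_force: 12.0
```

Request:
{"fn": "step_arm", "kwargs": {"series": [0,0,-0.5,0,0.5,0,0,0,0,0.3,0,0,0,0,0,0,0,0,0,0,0,0,0,0,0,0,0,25,0,0,0,0,45,0,0,0,0,40,0,0,0,0,15,0,0,0,0,0,0,0]}}

```text
clock: 15.32
eef_pos: [500.8, -297.2, 286.8]
eef_rot: [-3.141, 0.0, -3.141]
wrist_force: [0.7, 0.3, -0.3]
finger_gap: 94.2
finger_force: 0.0
```

```bash
python3 - <<'E'
from h import *
s=manip.read_state();print(s['clock'],s['eef_pos'],s['wrist_force'])
ci,im,d=cam('wrist');P=cloud(ci,d)
print(fit(P,(500,-297),159,170,50)); 
E
```

```text
15.325 [ 500.77943738 -297.18077654  286.81332392] [ 0.71131688  0.30498432 -0.31664932]
(1047, array([ 500.6, -297.3,   31. ]), array([ 500.8, -297.3]), np.float64(164.0))
```

Request:
{"fn": "step_arm", "kwargs": {"series": [7,20,0,0,0,16,40,-5,0,0,18,45,-10,0,0,18,45,-10,0,0,18,45,-10,0,0,18,45,-10,0,0,18,45,-10,0,0,16,40,0,0,0,12,30,0,0,0,8.5,20,0,0,0,0,0,0,0,0,0,0,0,0,0]}}

```text
clock: 16.88
eef_pos: [649.9, 77.1, 231.7]
eef_rot: [-3.141, -0.001, 3.141]
wrist_force: [0.3, 0.7, -0.0]
finger_gap: 93.9
finger_force: 0.0
```

```bash
python3 - <<'E'
from h import *
s=manip.read_state();print(s['clock'],s['eef_pos'],s['wrist_force'])
ci,im,d=cam('wrist');P=cloud(ci,d)
print(fit(P,(650,78),95,106,50)); 
E
```

```text
16.875 [649.93763818  77.13341825 231.66232268] [ 0.30191078  0.71188437 -0.00133934]
(986, array([650.8,  77.3,  31. ]), array([651.1,  77.2]), np.float64(100.0))
```

Request:
{"fn": "step_arm", "kwargs": {"series": [0.6,-0.5,-25,0,0,0,0,-45,0,0,0,0,-40,0,0,0,0,-17.5,0,0,0,0,-7,0,0,0,0,0,0,0,0,0,0,0,0.4,0,0,0,0,0.5,0,0,0,0,0.5,0,0,0,0,0.5]}}

```text
clock: 18.18
eef_pos: [651.0, 77.4, 97.8]
eef_rot: [3.142, 0.001, -3.141]
wrist_force: [-0.4, 0.7, 2.2]
finger_gap: 65.7
finger_force: 12.0
```

Request:
{"fn": "step_arm", "kwargs": {"series": [0,0,15,0,0.5,0,0,35,0,0.5,0,0,45,0,0.5,0,0,45,0,0.5,-5,-10,35,0,0.5,-14,-34,25,0,0.5,-18,-45,13,0,0.5,-18,-45,0,0,0.5,-18,-45,0,0,0.5,-18,-45,0,0,0.5,-18,-45,0,0,0.5,-17,-45,0,0,0.5,-14,-35,0,0,0.5,-8,-20,0,0,0.5,-2,-5,0,0,0.5,0,0,0,0,0.5,0,0,0,0,0.5]}}

```text
clock: 20.3
eef_pos: [501.3, -295.7, 310.5]
eef_rot: [3.141, 0.0, -3.14]
wrist_force: [0.1, 0.4, -0.5]
finger_gap: 66.0
finger_force: 12.0
```

```bash
python3 chk.py 164
```

```text
20.3 [ 501.29488481 -295.65892747  310.53253642] [ 0.0619137   0.38847653 -0.47706851] 65.95452212594901
held (3176, array([ 501.1, -295.4,   31.1]), array([ 501.3, -295.5]), np.float64(312.8)) 
stack (479, array([ 500.8, -297.3,   31.1]), array([ 488.8, -297.2]), np.float64(164.2)) 
delta [-0.3 -1.9]
```

Request:
{"fn": "step_arm", "kwargs": {"series": [0,-0.9,-15,0,0.5,0,0,-30,0,0.5,0,0,-30,0,0.5,0,0,-20,0,0.5,0,0,-12,0,0.5,0,0,-6,0,0.5,0,0,-4,0,0.5,0,0,-1,0,0.5,0,0,0,0,0.5]}}

```text
clock: 21.48
eef_pos: [500.9, -297.6, 192.8]
eef_rot: [-3.141, 0.001, -3.141]
wrist_force: [0.5, -0.7, -0.5]
finger_gap: 65.9
finger_force: 12.0
```

Request:
{"fn": "step_arm", "kwargs": {"series": [0,0,-0.5,0,0.5,0,0,0,0,0.3,0,0,0,0,0,0,0,0,0,0,0,0,0,0,0,0,0,25,0,0,0,0,45,0,0,0,0,40,0,0,0,0,15,0,0,0,0,0,0,0]}}

```text
clock: 22.72
eef_pos: [500.9, -297.6, 316.8]
eef_rot: [-3.141, 0.0, -3.141]
wrist_force: [0.2, 0.6, -1.1]
finger_gap: 93.8
finger_force: 0.0
```

```bash
python3 - <<'E'
from h import *
s=manip.read_state();print(s['clock'],s['eef_pos'],s['wrist_force'])
ci,im,d=cam('wrist');P=cloud(ci,d)
print(fit(P,(500,-297),189,200,50)); 
E
```

```text
22.725 [ 500.87792488 -297.59064995  316.77995714] [ 0.22776195  0.63436216 -1.05766856]
(1053, array([ 500.7, -297.6,   31. ]), array([ 501. , -297.6]), np.float64(194.0))
```

Request:
{"fn": "step_arm", "kwargs": {"series": [8,12,0,0,0,18,30,0,0,0,24,42,-22,0,0,24,42,-35,0,0,24,42,-35,0,0,20,32,-30,0,0,12,17,-15,0,0,2.7,5,0,0,0,0,0,0,0,0,0,0,0,0,0]}}

```text
clock: 24.02
eef_pos: [633.5, -76.7, 181.2]
eef_rot: [-3.141, 0.002, 3.141]
wrist_force: [1.0, -0.9, -1.0]
finger_gap: 93.9
finger_force: 0.0
```

```bash
python3 - <<'E'
from h import *
s=manip.read_state();print(s['clock'],s['eef_pos'],s['wrist_force'])
ci,im,d=cam('wrist');P=cloud(ci,d);cv2.imwrite('pics/w8.png',im)
print(fit(P,(633,-76),31,38,20,10),fit(P,(633,-76),9,15,40,28)); 
E
```

```text
24.025 [633.48531152 -76.65003217 181.18954752] [ 1.04849716 -0.88148317 -0.96594328]
(568, array([634.2, -76. ,   9.1]), array([634.4, -75.9]), np.float64(34.1)) (2615, array([635.9, -76.1,  25.3]), array([634.5, -76. ]), np.float64(12.3))
```

View pics/w8.png

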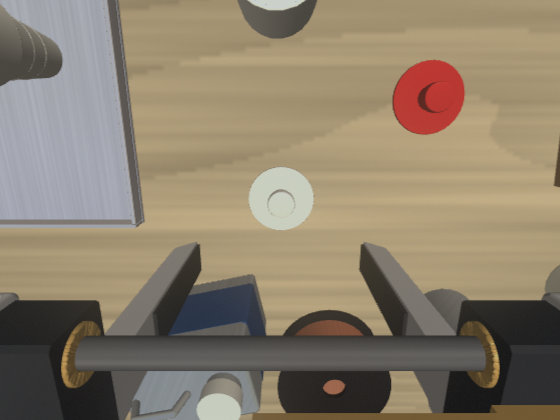

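The white lid is at (281,200) and its knob at (281,204). Nothing stands in the way of the fingers.

Request:
{"fn": "step_arm", "kwargs": {"series": [0.7,-0.4,-25,0,0,0,0,-45,0,0,0,0,-40,0,0,0,0,-20,0,0.2,0,0,-10,0,0.3,0,0,0,0,0.5,0,0,0,0,0.7,0,0,0,0,0.9,0,0,0,0,0.9,0,0,0,0,0.9,0,0,0,0,0.9], "squeeze": 15}}

```text
clock: 25.45
eef_pos: [634.3, -75.9, 40.1]
eef_rot: [-3.142, 0.0, -3.141]
wrist_force: [-1.2, 0.6, 1.7]
finger_gap: 25.5
finger_force: 15.0
```

Request:
{"fn": "step_arm", "kwargs": {"series": [0,0,15,0,0.9,0,0,35,0,0.9,0,0,45,0,0.9,0,0,45,0,0.9,0,0,45,0,0.9,0,0,30,0,0.9,-8,-12,15,0,0.9,-18,-30,0,0,0.9,-24,-41,0,0,0.9,-24,-41,0,0,0.9,-24,-41,0,0,0.9,-20,-33,0,0,0.9,-12,-18,0,0,0.9,-3.5,-5.6,0,0,0.9,0,0,0,0,0.9,0,0,0,0,0.9]}}

```text
clock: 27.45
eef_pos: [501.2, -296.7, 269.9]
eef_rot: [3.141, -0.0, -3.14]
wrist_force: [-0.1, -0.3, -0.1]
finger_gap: 25.6
finger_force: 15.0
```

```bash
python3 - <<'E'
from h import *
s=manip.read_state();print(s['clock'],s['eef_pos'],s['finger_gap'])
ci,im,d=cam('wrist');P=cloud(ci,d);cv2.imwrite('pics/w9.png',im)
x,y,z=s['eef_pos'];l=z-40
Q=P.reshape(-1,3);q=Q[(np.hypot(Q[:,0]-x,Q[:,1]-y)<36)];q=q[np.isfinite(q[:,2])]
print(np.histogram(q[:,2],bins=np.arange(184,270,4)))
m=q[(q[:,2]>l+9)&(q[:,2]<l+14)]
A=np.c_[m[:,:2]-[x,y],np.ones(len(m))];print('plane',np.linalg.lstsq(A,m[:,2],rcond=None)[0],l)
print(m.min(0),m.max(0))
print(fit(P,(500.7,-297.6),191,197,34))
E
```

```text
27.45 [ 501.2455438  -296.66887717  269.87295773] 25.636396219040307
(array([  73,   78,  557,    3,    0,    0,    0,    0,    0,    0,    0,
          0,    0,   45, 4465,  103,   98,  178,  276, 1047, 1002]), array([184, 188, 192, 196, 200, 204, 208, 212, 216, 220, 224, 228, 232,
       236, 240, 244, 248, 252, 256, 260, 264, 268]))
plane [ 2.18859418e-03 -1.16334864e-03  2.42050948e+02] 229.87295773228055
[ 468.69195831 -329.38506607  238.91093159] [ 535.27306211 -263.62685936  243.86980738]
(580, array([ 501.3, -297.5,   31.4]), array([ 481.6, -298. ]), np.float64(194.2))
```

View pics/w9.png

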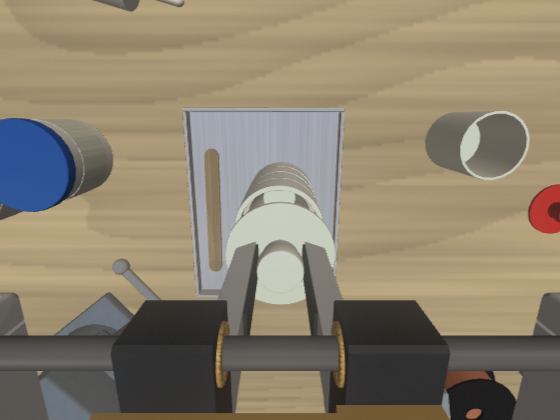

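The lid hangs level at (281,250), centred over the stack to within 1 mm.

Request:
{"fn": "step_arm", "kwargs": {"series": [-0.4,-0.1,-12,0,0.9,0,0,-16,0,0.9,0,0,-9,0,0.9,0,0,-4,0,0.9,0,0,-2,0,0.9,0,0,0,0,0.9,0,0,0,0,0.9]}}

```text
clock: 28.38
eef_pos: [500.4, -297.7, 227.3]
eef_rot: [-3.141, 0.0, -3.141]
wrist_force: [0.3, 0.1, -0.5]
finger_gap: 25.1
finger_force: 15.0
```

Request:
{"fn": "step_arm", "kwargs": {"series": [0,0,-0.5,0,0.9,0,0,0,0,0.65,0,0,0,0,0.5,0,0,0,0,0.4,0,0,0,0,0.4,0,0,25,0,0.4,0,0,45,0,0.4,0,0,40,0,0.4,0,0,15,0,0.4,0,0,0,0,0.4]}}

```text
clock: 29.62
eef_pos: [500.4, -297.7, 351.3]
eef_rot: [-3.141, 0.0, -3.141]
wrist_force: [-0.9, 0.3, 0.2]
finger_gap: 56.4
finger_force: 0.0
```

```bash
python3 - <<'E'
from h import *
s=manip.read_state();print(s['clock'],s['eef_pos'],s['wrist_force'])
ci,im,d=cam('wrist');P=cloud(ci,d)
x,y=500.7,-297.6
q=P.reshape(-1,3);q=q[np.hypot(q[:,0]-x,q[:,1]-y)<40]
m=q[(q[:,2]>195)&(q[:,2]<202)]
A=np.c_[m[:,:2]-[x,y],np.ones(len(m))];print('flange plane',np.linalg.lstsq(A,m[:,2],rcond=None)[0],m.min(0),m.max(0))
print('knob',fit(P,(x,y),216,224,20,10))
ci,im,d=cam('side');cv2.imwrite('pics/s9.png',im);cv2.imwrite('pics/s9c.png',cv2.resize(im[180:370,200:440],None,fx=3,fy=3))
E
```

```text
29.625 [ 500.39191889 -297.68550827  351.26321572] [-0.87145061  0.2923561   0.2253935 ]
flange plane [ 4.80373519e-04 -7.58104384e-04  1.98258458e+02] [ 468.14625575 -330.37725883  195.20983101] [ 533.63390169 -265.21181584  201.11910641]
knob (630, array([ 500. , -297.8,    9.1]), array([ 500.3, -297.8]), np.float64(220.2))
```

View pics/s9c.png

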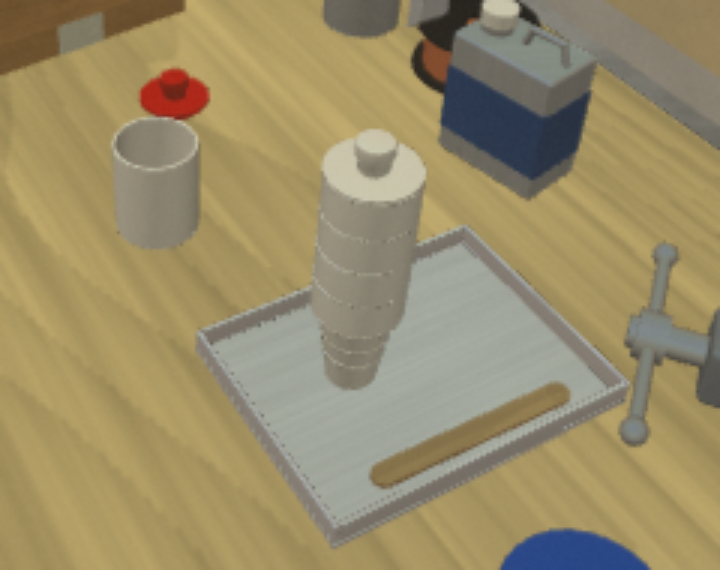

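The crop shows a straight upright stack in the tray with four skirts from (370,320) up to (370,200). The lid is seated at (373,170), and the jar and stick have not moved. The lid flange is level at 198 mm, which is the expected height, so I'm handing the job in.

```bash
python3 -c "
from cell import manip; print(manip.sign_off())"
```

```text
the job is handed in; nothing more can be done
None
```

I nested all three loose pots in the tray pot and put the lid on top, then handed the job in at about 30 s; the last measurements show the stack straight, level and fully home, but sign-off returned no verdict.

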